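# Load the pattern rollers on their stand and blow them clean

## Task

Lay each clay pattern roller on the bench into a free pair of slots in the roller stand, so that both axle ends go right down to the bottom of their slots. Once all are in, pick up the air duster and blow each roller clean, from the thickest to the slimmest: point the nozzle straight at the middle of the roller with its mouth about 10 cm from the roller's centre and hold it steady for a good second. Finish by setting the duster down the right way up, centred and lengthwise, on its narrow raised rest, with all the rollers still fully in their slots; leave the bowl, mug and jar alone.

Things in the scene. Friction and masses are not known exactly. Their poses are not given: they have to be found in the camera images.
- roller_thick: the thickest of up to three eight-sided pattern rollers of red-brown fired clay: barrel 100 long and 60 across flats, on a steel axle 10 in diameter and 160 long that sticks out 30 at either end. Origin in the middle of the axle; x along the axle. Starts lying on one flat on the bench (origin 30 up); may be absent.
- roller_middle: the middle of up to three eight-sided pattern rollers of red-brown fired clay: barrel 100 long and 50 across flats, on a steel axle 10 in diameter and 160 long that sticks out 30 at either end. Origin in the middle of the axle; x along the axle. Starts lying on one flat on the bench (origin 25 up); may be absent.
- roller_slim: the slimmest of up to three eight-sided pattern rollers of red-brown fired clay: barrel 100 long and 40 across flats, on a steel axle 10 in diameter and 160 long that sticks out 30 at either end. Origin in the middle of the axle; x along the axle. Starts lying on one flat on the bench (origin 20 up); may be absent.
- stand: fixed metal roller stand, 136 (x) by 254 (y), 82 high; origin under its centre. Two aluminium side plates along y, 8 thick, 112 apart inside, each with three slots open at the top, at y = -100, 0, 100. A facing pair takes one axle, along the stand's x; any roller fits any pair. Slots 14 wide, flaring to 30 at the top over the last 8; floor 60 above the bench (seated axle centre 65).
- duster: cordless air duster: grey box body 130 long (its x), 42 wide (y), 56 high (z), with a black bent nozzle tube 16 in diameter that leaves the front (+x) end near the top and points 45 degrees down and forward. Origin: centre of the body's underside. Its weight is centred close to the body's middle. Starts standing on its underside on the bench.
- duster_mouth (a point): mouth of the duster's nozzle, at (131, 0, 9) in the duster's frame; the axes are the duster's
- duster_focus (a point): the point 100 ahead of the nozzle's mouth along the air jet, at (201, 0, -61) in the duster's frame (45 degrees down and forward of the mouth): bring it to the middle of the roller to blow it clean
- rest: fixed duster rest: a wooden top 110 long (its x) and 54 wide (y), on one steel post, upper face 90 above the bench; foot 110 by 90. Origin: centre of the underside, on the bench. The duster may point either way along it.
- bowl: bystander: clay bowl, 120 across, 55 high; origin under its centre
- mug: bystander: white mug, 80 across, 90 high; origin under its centre
- jar: bystander: glass jar, 76 across, 100 high; origin under its centre
There are look-alikes about, which are no part of the job. What is shaped like the roller_thick but blue is not meant.

How it is judged:
By the outcome, as a careful person would: the job done as asked, in the order asked, and still so for the second after the job is handed in, with the robot touching nothing.
Of roller_thick, roller_middle, roller_slim only 2 to 3 are there at a start; the rules pass over those that are not, and their reading is None.
At some moment in a run one of roller_thick, roller_middle, roller_slim may be knocked a few centimetres aside while the robot is not near it.
It also fails if it takes over 210 s, if anything falls off the work surface, if the arm or the gripper's body presses on something with over 40 N, if the wrist force passes 120 N, or if a joint passes its speed limit or range.

## Robot

A 7-joint arm with a two-finger parallel gripper is mounted at the origin on the work surface. World frame = base frame: x ahead of the robot, y to its left, z up, the work surface at z = 0. Lengths are in m, angles in rad, forces in N, time in s.
With the tool pointing down it reaches from about 0.425 to 0.925 m from the base axis. Payload 6.8 kg.
Tool frame: the origin (TCP) lies on the centre line of the jaws, within the pads' length; the fingertips stand 8 mm ahead of it and the grasp point (between the pads) lies 11 mm behind it (bot.tips_ahead is the distance from the TCP to the fingertips, in m); z points along the fingers, y is the line along which they close (so a half turn about z gives the same grasp; the last joint's range is limited). The gripper opens to 85 mm and grips with 20 to 120 N. Pads are 22 mm wide; open, the fingers measure 114 mm over their backs; the gripper's body (76 mm by 85 mm) begins 54 mm behind the grasp point. The pads swing forward as they close: fully open they stand 13 mm farther back than shut.
Start: joints at [1.138, 0.477, 0.022, 1.555, -0.011, 1.109, -0.083], TCP at [0.215, -0.64, 0.239] pointing down, gripper open.
Joint ranges: [-2.96, 2.96], [-0.34, 2.1], [-1.41, 1.46], [0.24, 2.44], [-1.37, 4.51], [0.17, 1.92], [-2.96, 2.96]. Speed limits (rad/s): [2.39, 2.39, 3.14, 3.14, 3.14, 3.14, 3.14].

## Interface

Orientations are given as a unit quaternion [w, x, y, z].
In Python, from station import bot gives the robot as it stands.
- The arm moves only by the tool send_rows, never from a script. Its argument "deltas" is text: rows parted by semicolons, each of 4 numbers parted by spaces: the shift along the tool's x, y, z in m, then the turn about the tool's z in degrees. In form: x y z spin; .... A call has 1 to 5 rows; each row is the pose to reach, as a shift and turn from the pose commanded when the call began, along the tool's axes at that moment; what a row does not reach only later rows make up. A row lasts 1/10 s, in which the tool goes at most 50 mm and 8.59 degrees, less where a joint would pass 70% of its speed; a pose out of reach is approached as far as the arm can. A call with a gripper value outside its range is refused whole. "claw" is the opening, from 0 (shut) to 1 (fully open), set as the call begins (left out, the last holds). The fingers move at their own pace and stop on an object; "force" is the grip in N (left out, the last holds). Time passes only in rows, so rows that repeat a pose let the fingers close. It gives the time, the measured TCP pose, the force, the opening and the grip force at its end, in the units of the state.
- bot.get_obs(): the state, without advancing time (a new reading comes with each control period).
- bot.read_camera(name): name is "scene" or "top"; returns a dict with "img" (420x560x3 uint8, red, green, blue), "depth" (420x560 float32, m along the optical axis (not along the pixel's ray), 0 where there is no reading), "fx", "fy", "cx", "cy" (pixels), "dist_coeffs" ([k1, k2, p1, p2, k3] as OpenCV has them; the pictures are not rectified), "camera_from_world" (4x4, takes a point from world to camera coordinates). Camera axes: x right, y up, looking along -z (the intrinsics and any distortion apply to the point x, -y, -z); pixel columns grow to the right and rows downward; lengths in m; the calibration is good to about 2 mm. A picture is of the moment at which its call begins.
- bot.hand_in(): hands the job in; it is judged then, once.
Trained networks look in a picture, given as the dict that the camera call returned (one of the last four; its "shot" number tells which), for a name from the list of things; names that differ only in an ending like _2 or _b are one class to them, and where a whole thing is asked for, a point or a joint stands for the part that bears it (a point fixed in the world has none). Each returns a list of dicts, best first, with "confidence" (0 to 1); they miss things now and then, are a little off and sometimes report something else, mostly with a low value. They report only what shows in the picture. A call takes as long as a camera call. They do not tell look-alikes from the thing itself.
- bot.masks_of(picture, query): "mask" (420x560 bool, what is visible of it).
- bot.landmark_of(picture, query): "xyz" ([x, y, z] in m, in world coordinates, good to about 4 mm: a listed point, or the origin of a listed thing).
The state is a dict: "t": time; "q": joint angles; "joint_vel": joint speeds; "joint_torque": joint torques, N m; "eef_pos": TCP position; "tool_rot": TCP orientation; "contact_force": force on the tool from outside, world axes, zero at the start; "torque": the same for the moment, N m; "gripper_width": opening from 0.0 (shut) to 1.0 (fully open); "grasp_force": force on a finger pad.
Only numpy, scipy, OpenCV 4.12 (cv2) and the standard library are available. Lean on these libraries where they do the work, as an engineer would, in place of code of your own. Each camera call takes 0.05 s, during which the arm holds its last target. There are 200 camera calls.

## Working session

There is one attempt and no reset: what is moved stays moved. The work goes in short steps, Python scripts to look and compute and a tool call to move; the robot and the scene stay as the last step left them, time stands still between calls to the robot, and variables do not carry over. Pictures are saved under pics/ and viewed, at most 14 in all, crops included, and the job is handed in when it is done.

Besides the shell and the picture viewer there is one more tool, called after "Call:" by a JSON object that holds its "api" and its "payload", one argument or row to a line. send_rows: Moves the arm, as the interface text tells. Its arguments: {"type":"object","properties":{"deltas":{"type":"string"},"claw":{"type":"number"},"force":{"type":"number"}},"required":["deltas"]}

```bash
mkdir -p pics; cat > h.py <<'E'
import numpy as np, cv2
from station import bot
from scipy.spatial.transform import Rotation as R
def cloud(p):
    h,w=p["depth"].shape; u,v=np.meshgrid(np.arange(w),np.arange(h))
    K=np.array([[p["fx"],0,p["cx"]],[0,p["fy"],p["cy"]],[0,0,1]])
    n=cv2.undistortPoints(np.stack([u,v],-1).reshape(-1,1,2).astype(float),K,np.array(p["dist_coeffs"],float)).reshape(h,w,2)
    d=p["depth"]; c=np.stack([n[...,0]*d,-n[...,1]*d,-d],-1)
    T=np.linalg.inv(np.array(p["camera_from_world"])); W=c@T[:3,:3].T+T[:3,3]; W[d==0]=np.nan
    return W
def rect(P):
    (c,s,a)=cv2.minAreaRect((P[:,:2]*1000).astype(np.float32)); return np.round(c,1),np.round(s,1),round(a,1)
def state():
    o=bot.get_obs(); q=o["tool_rot"]; r=R.from_quat([q[1],q[2],q[3],q[0]]).as_matrix()
    return o,r
def save(p,n): cv2.imwrite("pics/"+n,p["img"][...,::-1])
E
python3 - <<'E'
from h import *
for n in("top","scene"):
    p=bot.read_camera(n); save(p,n+"0.png"); W=cloud(p)
    print(n,np.round(np.linalg.inv(np.array(p["camera_from_world"]))[:3,3],2))
    for q in "roller_thick roller_middle roller_slim stand duster duster_mouth rest bowl mug jar".split():
        for d in bot.landmark_of(p,q)[:4]: print(q,"lm",round(d["confidence"],2),np.round(d["xyz"],3))
        if q!="duster_mouth":
          for d in bot.masks_of(p,q)[:4]:
            m=d["mask"]; P=W[m]; P=P[~np.isnan(P[:,0])]; v,u=np.where(m)
            t=P[P[:,2]>np.percentile(P[:,2],95)-.012]
            print(q,"mask",round(d["confidence"],2),m.sum(),int(u.mean()),int(v.mean()),p["img"][m].mean(0).astype(int),"ztop",np.round(np.percentile(P[:,2],[50,95]),3),rect(P),"top",rect(t))
print(state())
E
```

```text
top [ 0.41 -0.01  1.38]
roller_thick lm 0.88 [ 0.454 -0.114  0.025]
roller_thick lm 0.57 [ 0.269 -0.511  0.028]
roller_thick mask 0.95 1032 454 306 [ 32  55 105] ztop [0.054 0.063] (array([ 266.7, -504.6]), array([160.3,  61. ]), 41.3) top (array([ 265.2, -504. ]), array([102.6,  54.8]), 41.8)
roller_thick mask 0.74 877 311 239 [106  67  46] ztop [0.056 0.064] (array([ 445.8, -112.6]), array([ 66. , 136.8]), 84.8) top (array([ 452. , -112.2]), array([ 52.3, 100.5]), 82.7)
roller_slim lm 0.66 [ 0.472 -0.411  0.02 ]
roller_slim mask 0.66 636 417 232 [108  70  49] ztop [0.036 0.043] (array([ 471.4, -413.1]), array([ 50.8, 151.3]), 83.3) top (array([ 466. , -409.8]), array([ 39.1, 112.7]), 77.3)
stand lm 0.55 [0.588 0.183 0.003]
stand mask 0.75 4828 204 190 [65 65 64] ztop [0.013 0.082] (array([592.8, 193.8]), array([274.6, 152.2]), 89.7) top (array([586.8, 186. ]), array([254.1, 128.3]), 90.0)
stand mask 0.69 903 311 238 [106  68  47] ztop [0.055 0.063] (array([ 451.3, -114.3]), array([ 66.1, 154.1]), 81.6) top (array([ 452.4, -112.3]), array([52.3, 99.9]), 82.7)
duster lm 0.96 [ 0.652 
[... 4177 characters left out ...]
-04, -6.56982684e-06, -1.41210424e-03]), 'joint_torque': array([ 2.30416936e-04, -5.96309853e+01,  1.60614643e+00, -2.81539035e+01,
        1.23614151e-02,  1.65708490e-03, -9.17580252e-06]), 'eef_pos': array([ 0.21539928, -0.63971898,  0.23929422]), 'tool_rot': array([-8.03545867e-06,  9.86845107e-01,  1.61668593e-01, -5.33430680e-06]), 'contact_force': array([ 0.34325611,  0.65896457, -0.19724974]), 'torque': array([-0.01404874,  0.02440293, -0.0187648 ]), 'grasp_force': 0.0, 'gripper_width': 1.00497269844032}, array([[ 9.47726532e-01,  3.19083721e-01, -1.31264317e-05],
       [ 3.19083721e-01, -9.47726532e-01,  1.41347264e-05],
       [-7.93010652e-06, -1.75842859e-05, -1.00000000e+00]]))
```

View pics/top0.png

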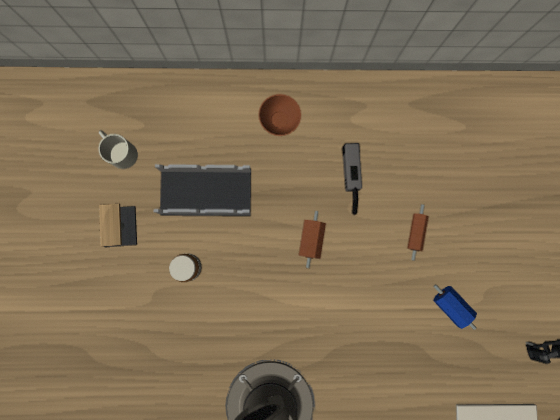

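View pics/scene0.png

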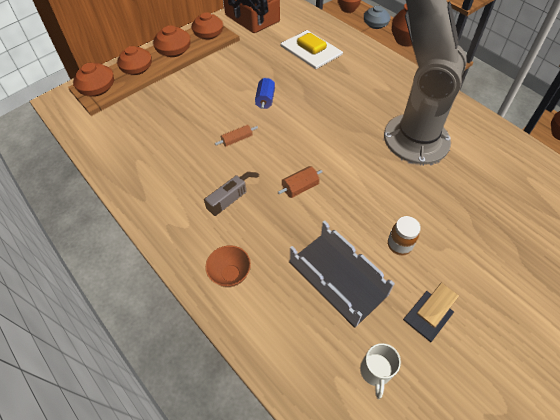

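The top picture shows two red rollers, thick at pixel (311,239) and slim at (417,232). The middle one is absent, and a blue decoy lies at (455,307). The duster is at (352,175) with its nozzle toward the robot. The stand is at (205,190), the rest at (110,225), and the jar, mug and bowl are clear of the paths. The scene view agrees.

```bash
cat >> h.py <<'E'
def go(x,y,z,yaw):  # print shift in tool axes to a target with tool x at yaw (deg)
    o,r=state(); d=r.T@(np.array([x,y,z])-o["eef_pos"]); cur=np.degrees(np.arctan2(r[1,0],r[0,0]))
    s=(cur-yaw+180)%360-180
    print("pos",np.round(o["eef_pos"],4),"yaw",round(cur,2),"-> shift",np.round(d,4),"spin",round(s,1),"| F",np.round(o["contact_force"],1),"t",round(o["t"],1))
def red(W,img,box,zmin):
    i=img.astype(int); m=(i[...,0]>i[...,2]*1.6)&(W[...,2]>zmin)&(W[...,0]>box[0])&(W[...,0]<box[1])&(W[...,1]>box[2])&(W[...,1]<box[3])
    P=W[m]; c=(P.max(0)+P.min(0))/2; e=np.linalg.svd(P[:,:2]-P[:,:2].mean(0),full_matrices=False)[2][0]
    print("n",len(P),"rect",rect(P),"axis",round(np.degrees(np.arctan2(e[1],e[0])),1),"ztop",np.round(np.percentile(P[:,2],[50,90]),3))
E
python3 - <<'E'
from h import *
for n in("top","scene"):
    p=bot.read_camera(n);W=cloud(p); print(n)
    red(W,p["img"],(.39,.55,-.52,-.32),.031); red(W,p["img"],(.36,.55,-.2,-.02),.05)
    # plate slots: points of stand with z>.072 -> y gaps
    P=W[(W[...,2]>.071)&(W[...,2]<.09)&(W[...,0]>.48)&(W[...,0]<.69)&(W[...,1]>.03)&(W[...,1]<.34)]
    for s in (P[P[:,0]<.588],P[P[:,0]>=.588]):
        f=np.polyfit(s[:,1],s[:,0],1); print("plate x",np.median(s[:,0]).round(4),"slope deg",np.degrees(f[0]).round(2),"y",s[:,1].min().round(3),s[:,1].max().round(3))
        ys=np.sort(s[:,1]); g=np.where(np.diff(ys)>.009)[0]; print([(round(ys[k],4),round(ys[k+1],4)) for k in g])
go(.471,-.411,.15,-11.5)
E
```

```text
top
n 438 rect (array([ 472.7, -411.8]), array([ 40. , 102.9]), 78.8) axis 169.1 ztop [0.038 0.042]
n 600 rect (array([ 452. , -113.9]), array([ 52.3, 100.2]), 80.0) axis 171.3 ztop [0.059 0.063]
plate x 0.526 slope deg 0.51 y 0.061 0.314
[(np.float64(0.0771), np.float64(0.0934)), (np.float64(0.1789), np.float64(0.1943)), (np.float64(0.2781), np.float64(0.293))]
plate x 0.6464 slope deg 0.12 y 0.059 0.31
[(np.float64(0.0782), np.float64(0.0939)), (np.float64(0.1783), np.float64(0.1915)), (np.float64(0.2772), np.float64(0.2926))]
scene
n 210 rect (array([ 473.7, -408. ]), array([ 31.1, 101.3]), 78.1) axis -11.4 ztop [0.038 0.041]
n 403 rect (array([ 451.5, -111.2]), array([ 52.1, 101.3]), 80.7) axis -9.6 ztop [0.058 0.062]
plate x 0.529 slope deg 0.4 y 0.059 0.312
[(np.float64(0.0782), np.float64(0.0936)), (np.float64(0.177), np.float64(0.1929)), (np.float64(0.2778), np.float64(0.292))]
plate x 0.6486 slope deg 0.66 y 0.057 0.311
[(np.float64(0.078), np.float64(0.0911)), (np.float64(0.176), np.float64(0.1898)), (np.float64(0.2757), np.float64(0.2911))]
pos [ 0.2154 -0.6397  0.2393] yaw 18.61 -> shift [ 0.3152 -0.1352  0.0893] spin 30.1 | F [-0.2  0.5  0.5] t 2.1
```

Call:
{"api": "send_rows", "payload": {
  "deltas": "0.315 -0.135 0.05 30; 0.315 -0.135 0.05 30; 0.315 -0.135 0.05 30; 0.315 -0.135 0.05 30; 0.315 -0.135 0.05 30",
  "claw": 1,
  "force": 50
}}

```text
t: 2.6
eef_pos: [0.4012, -0.4734, 0.2032]
tool_rot: [0.0, 0.995, -0.1, 0.0]
contact_force: [0.7, 0.3, 0.1]
gripper_width: 1.003
grasp_force: 0.0
```

```bash
python3 -c "
from h import *
go(.473,-.410,.08,-11.2)"
```

```text
pos [ 0.4012 -0.4734  0.2032] yaw -11.52 -> shift [ 0.0577 -0.0765  0.1232] spin -0.3 | F [0.7 0.3 0.1] t 2.6
```

Call:
{"api": "send_rows", "payload": {
  "deltas": "0.058 -0.0765 0.12 0; 0.058 -0.0765 0.12 0; 0.058 -0.0765 0.12 0; 0.058 -0.0765 0.12 0; 0.058 -0.0765 0.123 0"
}}

```text
t: 3.1
eef_pos: [0.4723, -0.4102, 0.0793]
tool_rot: [-0.001, 0.995, -0.098, -0.001]
contact_force: [-0.2, -0.8, -0.1]
gripper_width: 1.001
grasp_force: 0.0
```

Call:
{"api": "send_rows", "payload": {
  "deltas": "0 0 0.04 0; 0 0 0.065 0; 0 0 0.065 0; 0 0 0.065 0"
}}

```text
t: 3.5
eef_pos: [0.4714, -0.4132, 0.0166]
tool_rot: [0.001, 0.995, -0.1, 0.0]
contact_force: [0.9, 0.1, 0.9]
gripper_width: 1.0
grasp_force: 0.0
```

Call:
{"api": "send_rows", "payload": {
  "deltas": "0 0 0 0; 0 0 0 0; 0 0 0 0; 0 0 0 0; 0 0 0 0",
  "claw": 0
}}

```text
t: 4.0
eef_pos: [0.4724, -0.4122, 0.0167]
tool_rot: [0.001, 0.995, -0.099, 0.001]
contact_force: [-2.0, -0.9, 6.9]
gripper_width: 0.454
grasp_force: 51.5
```

Call:
{"api": "send_rows", "payload": {
  "deltas": "0 0 -0.04 0; 0 0 -0.09 0; 0 0 -0.14 0; 0 0 -0.18 0; 0 0 -0.18 0"
}}

```text
t: 4.5
eef_pos: [0.4746, -0.4136, 0.2022]
tool_rot: [0.003, 0.995, -0.099, 0.005]
contact_force: [0.4, -1.1, -1.6]
gripper_width: 0.455
grasp_force: 51.8
```

```bash
python3 -c "
from h import *
go(.5875,.285,.20,-.4)
for n in('top','scene'):
    p=bot.read_camera(n);W=cloud(p); print(n); save(p,n+'1.png')
    red(W,p['img'],(.39,.57,-.52,-.3),.13)"
```

```text
pos [ 0.4746 -0.4136  0.2022] yaw -11.4 -> shift [-0.0275 -0.7072 -0.0015] spin -11.0 | F [ 0.4 -1.1 -1.6] t 4.5
top
n 473 rect (array([ 477.8, -395. ]), array([ 73.7, 103.6]), 80.8) axis 173.4 ztop [0.222 0.228]
scene
n 407 rect (array([ 479.6, -405.7]), array([91.9, 99.9]), 38.5) axis 161.2 ztop [0.217 0.343]
```

```bash
python3 -c "
import cv2
a=cv2.imread('pics/scene1.png')[40:190,150:350];b=cv2.imread('pics/top1.png')[160:310,330:530]
cv2.imwrite('pics/c1.png',cv2.resize(cv2.hconcat([a,b]),None,fx=2,fy=2))"
```

```text
(no output)
```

View pics/c1.png

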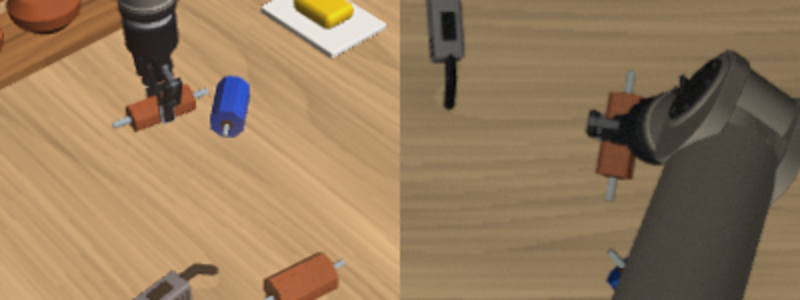

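The crop shows the slim roller held level near its middle, with both axle ends free.

Call:
{"api": "send_rows", "payload": {
  "deltas": "-0.0275 -0.707 -0.01 -11; -0.0275 -0.707 -0.01 -11; -0.0275 -0.707 -0.01 -11; -0.0275 -0.707 -0.01 -11; -0.0275 -0.707 -0.01 -11"
}}

```text
t: 5.1
eef_pos: [0.51, -0.1622, 0.1966]
tool_rot: [-0.0, 1.0, -0.003, -0.002]
contact_force: [1.3, 0.1, -2.8]
gripper_width: 0.457
grasp_force: 51.8
```

```bash
python3 -c "
from h import *
go(.5875,.285,.20,-.4)"
```

```text
pos [ 0.51   -0.1622  0.1966] yaw -0.39 -> shift [ 0.0745 -0.4477 -0.0033] spin 0.0 | F [ 1.3  0.1 -2.8] t 5.1
```

Call:
{"api": "send_rows", "payload": {
  "deltas": "0.0745 -0.447 -0.003 0; 0.0745 -0.447 -0.003 0; 0.0745 -0.447 -0.003 0; 0.0745 -0.447 -0.003 0; 0.0745 -0.447 -0.003 0"
}}

```text
t: 5.6
eef_pos: [0.5528, 0.0835, 0.1981]
tool_rot: [0.0, 1.0, -0.003, -0.002]
contact_force: [1.3, 0.3, -2.7]
gripper_width: 0.453
grasp_force: 51.8
```

```bash
python3 -c "
from h import *
go(.5875,.285,.20,-.4)"
```

```text
pos [0.5528 0.0835 0.1981] yaw -0.38 -> shift [ 0.0334 -0.2017 -0.0022] spin 0.0 | F [ 1.3  0.3 -2.7] t 5.6
```

Call:
{"api": "send_rows", "payload": {
  "deltas": "0.033 -0.201 0 0; 0.033 -0.201 0 0; 0.033 -0.201 0 0; 0.033 -0.201 0 0; 0.033 -0.201 0.04 0"
}}

```text
t: 6.1
eef_pos: [0.5893, 0.2941, 0.163]
tool_rot: [-0.005, 1.0, 0.001, 0.003]
contact_force: [0.1, 1.2, -3.3]
gripper_width: 0.455
grasp_force: 51.8
```

```bash
python3 -c "
from h import *
go(.5875,.285,.11,-.4)
for n in('top','scene'):
    p=bot.read_camera(n);W=cloud(p); print(n); save(p,n+'2.png')
    red(W,p['img'],(.5,.68,.23,.35),.10)
    # axle
    i=p['img'].astype(int)
    P=W[(W[...,2]>.115)&(W[...,2]<.21)&(W[...,1]>.25)&(W[...,1]<.32)&(W[...,0]>.49)&(W[...,0]<.69)]
    for lo,hi in((.49,.532),(.645,.69)):
        s=P[(P[:,0]>lo)&(P[:,0]<hi)]; print(len(s),len(s) and (s.min(0).round(4),s.max(0).round(4)))"
```

```text
pos [0.5893 0.2941 0.163 ] yaw 0.15 -> shift [-0.0022  0.0097  0.0529] spin 0.6 | F [ 0.1  1.2 -3.3] t 6.1
top
n 108 rect (array([609.5, 266.1]), array([70.9, 43.8]), 15.7) axis -160.4 ztop [0.182 0.304]
0 0
39 (array([0.6461, 0.2904, 0.1646]), array([0.669 , 0.2997, 0.1749]))
scene
n 578 rect (array([605.6, 288.1]), array([116.6,  69.1]), 88.0) axis 123.0 ztop [0.173 0.334]
0 0
42 (array([0.6454, 0.2829, 0.1537]), array([0.6641, 0.2929, 0.1637]))
```

```bash
python3 -c "
from h import *
go(.5875,.285,.085,-.4)
import cv2
p=bot.read_camera('scene'); W=cloud(p); save(p,'s3.png')
P=W[(W[...,2]>.115)&(W[...,2]<.21)&(W[...,1]>.25)&(W[...,1]<.32)&(W[...,0]>.645)&(W[...,0]<.69)]
print(P.min(0),P.max(0))
go(.5875,.285,.085,-.4)
cv2.imwrite('pics/c2.png',cv2.resize(p['img'][150:350,270:470,::-1],None,fx=3,fy=3))"
```

```text
pos [0.5836 0.2832 0.1528] yaw -0.11 -> shift [ 0.0047 -0.0021  0.0678] spin 0.3 | F [-1.2 -2.1 -3.6] t 6.2
[0.64504572 0.27892795 0.15208416] [0.66371146 0.28849969 0.16182558]
pos [0.5853 0.2816 0.1554] yaw -0.28 -> shift [ 0.0028 -0.0037  0.0703] spin 0.1 | F [-0.2 -1.2 -1.7] t 6.2
```

View pics/c2.png

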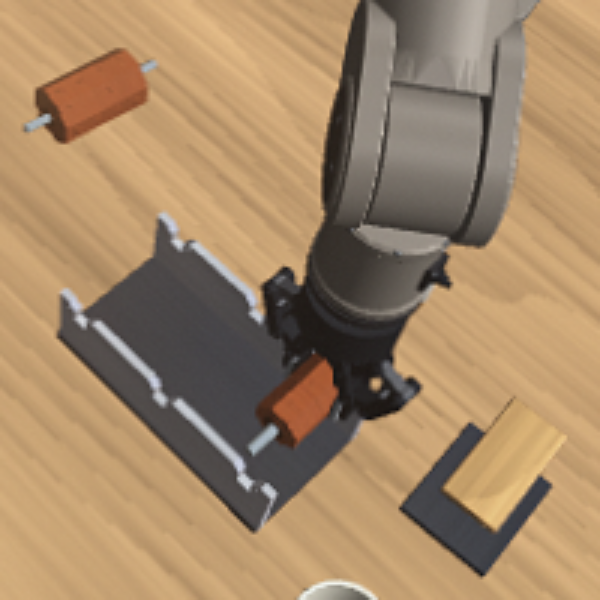

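The crop shows the slim roller above the end slot pair, axle along the stand's x. Now lowering.

Call:
{"api": "send_rows", "payload": {
  "deltas": "0.003 -0.003 0.02 0; 0.003 -0.003 0.04 0; 0.003 -0.003 0.06 0; 0.003 -0.003 0.06 0; 0.003 -0.003 0.06 0"
}}

```text
t: 6.75
eef_pos: [0.5921, 0.2844, 0.1009]
tool_rot: [0.0, 1.0, -0.004, -0.0]
contact_force: [-0.7, -0.1, -1.7]
gripper_width: 0.454
grasp_force: 51.7
```

```bash
python3 -c "
from h import *
go(.588,.285,.062,-.4)"
```

```text
pos [0.5921 0.2844 0.1009] yaw -0.48 -> shift [-0.0041 -0.0006  0.0389] spin -0.1 | F [-0.7 -0.1 -1.7] t 6.8
```

Call:
{"api": "send_rows", "payload": {
  "deltas": "-0.004 -0.0005 0 0; -0.004 -0.0005 0.01 0; -0.004 -0.0005 0.018 0; -0.004 -0.0005 0.026 0; -0.004 -0.0005 0.034 0"
}}

```text
t: 7.25
eef_pos: [0.5879, 0.2852, 0.0657]
tool_rot: [0.001, 1.0, -0.004, -0.0]
contact_force: [0.1, -2.0, -1.4]
gripper_width: 0.455
grasp_force: 51.9
```

Call:
{"api": "send_rows", "payload": {
  "deltas": "0 0 0.004 0; 0 0 0.004 0; 0 0 0.004 0; 0 0 0.004 0"
}}

```text
t: 7.65
eef_pos: [0.5874, 0.2853, 0.0618]
tool_rot: [0.001, 1.0, -0.003, -0.0]
contact_force: [0.2, -3.4, -3.7]
gripper_width: 0.458
grasp_force: 51.7
```

Call:
{"api": "send_rows", "payload": {
  "deltas": "0 0 0 0; 0 0 0 0; 0 0 0 0; 0 0 0 0",
  "claw": 0.9
}}

```text
t: 8.05
eef_pos: [0.5881, 0.2868, 0.0629]
tool_rot: [-0.001, 1.0, -0.003, 0.0]
contact_force: [-0.2, -0.4, -0.1]
gripper_width: 0.9
grasp_force: 0.0
```

Call:
{"api": "send_rows", "payload": {
  "deltas": "0 0 -0.02 0; 0 0 -0.06 0; 0 0 -0.11 0; 0 0 -0.13 0; 0 0 -0.13 0"
}}

```text
t: 8.55
eef_pos: [0.5899, 0.2877, 0.1972]
tool_rot: [-0.002, 1.0, -0.003, 0.004]
contact_force: [-0.4, 0.4, -0.1]
gripper_width: 0.9
grasp_force: 0.0
```

```bash
python3 -c "
from h import *
go(.452,-.1125,.20,-9.5)
for n in('top','scene'):
    p=bot.read_camera(n);W=cloud(p); print(n); save(p,n+'4.png')
    red(W,p['img'],(.36,.55,-.25,.0),.05)
    red(W,p['img'],(.5,.68,.23,.35),.03)
    P=W[(W[...,2]>.03)&(W[...,2]<.12)&(W[...,1]>.278)&(W[...,1]<.292)&(W[...,0]>.49)&(W[...,0]<.69)]
    for lo,hi in((.49,.521),(.654,.69)):
        s=P[(P[:,0]>lo)&(P[:,0]<hi)]; print(len(s),len(s) and (s.min(0).round(4),s.max(0).round(4)))"
```

```text
pos [0.5899 0.2877 0.1972] yaw -0.4 -> shift [-0.1351  0.4011 -0.0055] spin 9.1 | F [-0.4  0.4 -0.1] t 8.6
top
n 602 rect (array([ 452.3, -113. ]), array([ 52.1, 100.2]), 80.9) axis 170.2 ztop [0.058 0.063]
n 286 rect (array([596.7, 271.3]), array([102.5,  62.7]), 32.5) axis -171.6 ztop [0.082 0.247]
0 0
15 (array([0.654 , 0.2836, 0.0631]), array([0.6666, 0.2893, 0.0755]))
scene
n 393 rect (array([ 451.4, -111.4]), array([ 50.9, 102.4]), 80.1) axis -9.6 ztop [0.058 0.062]
n 750 rect (array([590.8, 289.1]), array([105. , 100.4]), 46.8) axis 173.9 ztop [0.083 0.259]
13 (array([0.5105, 0.2833, 0.0647]), array([0.5206, 0.291 , 0.0714]))
25 (array([0.6541, 0.2819, 0.06  ]), array([0.6672, 0.2903, 0.0715]))
```

Call:
{"api": "send_rows", "payload": {
  "deltas": "-0.135 0.401 0 9; -0.135 0.401 0 9; -0.135 0.401 0 9; -0.135 0.401 0 9; -0.135 0.401 0 9",
  "claw": 1
}}

```text
t: 9.15
eef_pos: [0.5042, 0.0477, 0.1906]
tool_rot: [0.0, 0.997, -0.082, -0.002]
contact_force: [0.7, -1.3, -0.0]
gripper_width: 1.0
grasp_force: 0.0
```

```bash
python3 -c "
from h import *
go(.452,-.1125,.12,-9.6)"
```

```text
pos [0.5042 0.0477 0.1906] yaw -9.38 -> shift [-0.0252  0.1665  0.0709] spin 0.2 | F [ 0.7 -1.3 -0. ] t 9.2
```

Call:
{"api": "send_rows", "payload": {
  "deltas": "-0.025 0.1665 0.07 0; -0.025 0.1665 0.07 0; -0.025 0.1665 0.07 0; -0.025 0.1665 0.07 0; -0.025 0.1665 0.07 0"
}}

```text
t: 9.65
eef_pos: [0.4499, -0.1147, 0.1192]
tool_rot: [0.001, 0.996, -0.086, -0.004]
contact_force: [-0.1, 1.0, 0.4]
gripper_width: 1.0
grasp_force: 0.0
```

```bash
python3 -c "
from h import *
p=bot.read_camera('scene');W=cloud(p)
red(W,p['img'],(.36,.55,-.25,.0),.05)
go(.452,-.1125,.022,-9.6)"
```

```text
n 751 rect (array([ 447.6, -114.1]), array([114.6, 138.8]), 19.4) axis 81.3 ztop [0.142 0.259]
pos [ 0.4517 -0.1123  0.1202] yaw -9.65 -> shift [0.0008 0.0001 0.0982] spin -0.0 | F [ 0.1  1.3 -0.6] t 9.7
```

Call:
{"api": "send_rows", "payload": {
  "deltas": "0 0 0.04 0; 0 0 0.075 0; 0 0 0.098 0; 0 0 0.098 0; 0 0 0.098 0"
}}

```text
t: 10.2
eef_pos: [0.4546, -0.1094, 0.0243]
tool_rot: [-0.0, 0.997, -0.081, -0.001]
contact_force: [0.3, -0.5, -0.2]
gripper_width: 1.0
grasp_force: 0.0
```

Call:
{"api": "send_rows", "payload": {
  "deltas": "0 0 0 0; 0 0 0 0; 0 0 0 0; 0 0 0 0; 0 0 0 0",
  "claw": 0,
  "force": 60
}}

```text
t: 10.7
eef_pos: [0.4556, -0.1113, 0.0261]
tool_rot: [0.0, 0.997, -0.082, 0.001]
contact_force: [-1.7, -2.5, 8.1]
gripper_width: 0.689
grasp_force: 64.0
```

Call:
{"api": "send_rows", "payload": {
  "deltas": "0 0 -0.04 0; 0 0 -0.09 0; 0 0 -0.14 0; 0 0 -0.18 0; 0 0 -0.18 0"
}}

```text
t: 11.2
eef_pos: [0.4579, -0.1108, 0.2105]
tool_rot: [0.0, 0.997, -0.082, 0.006]
contact_force: [1.0, -0.3, -4.3]
gripper_width: 0.689
grasp_force: 70.2
```

```bash
python3 -c "
from h import *
go(.5875,.085,.20,-.4)"
```

```text
pos [ 0.4579 -0.1108  0.2105] yaw -9.41 -> shift [ 0.0957 -0.2144  0.0117] spin -9.0 | F [ 1.  -0.3 -4.3] t 11.2
```

Call:
{"api": "send_rows", "payload": {
  "deltas": "0.099 -0.214 0.01 -9; 0.099 -0.214 0.01 -9; 0.099 -0.214 0.01 -9; 0.099 -0.214 0.01 -9; 0.099 -0.214 0.01 -9"
}}

```text
t: 11.7
eef_pos: [0.5873, 0.0882, 0.1931]
tool_rot: [-0.001, 1.0, -0.002, -0.001]
contact_force: [0.2, 0.5, -3.9]
gripper_width: 0.69
grasp_force: 70.0
```

Call:
{"api": "send_rows", "payload": {
  "deltas": "0 0 0.02 0; 0 0 0.04 0; 0 0 0.06 0; 0 0 0.06 0; 0 0 0.06 0"
}}

```text
t: 12.2
eef_pos: [0.5863, 0.0844, 0.1338]
tool_rot: [0.0, 1.0, -0.003, -0.001]
contact_force: [0.3, -0.1, -3.2]
gripper_width: 0.689
grasp_force: 69.8
```

```bash
python3 -c "
from h import *
import cv2
p=bot.read_camera('scene'); W=cloud(p); go(.591,.085,.061,-.4)
P=W[(W[...,2]>.115)&(W[...,2]<.21)&(W[...,1]>.05)&(W[...,1]<.12)&(W[...,0]>.648)&(W[...,0]<.69)]
print(P.min(0),P.max(0))
cv2.imwrite('pics/c3.png',cv2.resize(p['img'][130:330,210:410,::-1],None,fx=3,fy=3))"
```

```text
pos [0.5872 0.0845 0.1348] yaw -0.39 -> shift [ 0.0038 -0.0005  0.0738] spin 0.0 | F [ 0.7 -0.1 -4.5] t 12.2
[0.64803179 0.0814085  0.13702814] [0.66260446 0.08995666 0.14387906]
```

View pics/c3.png

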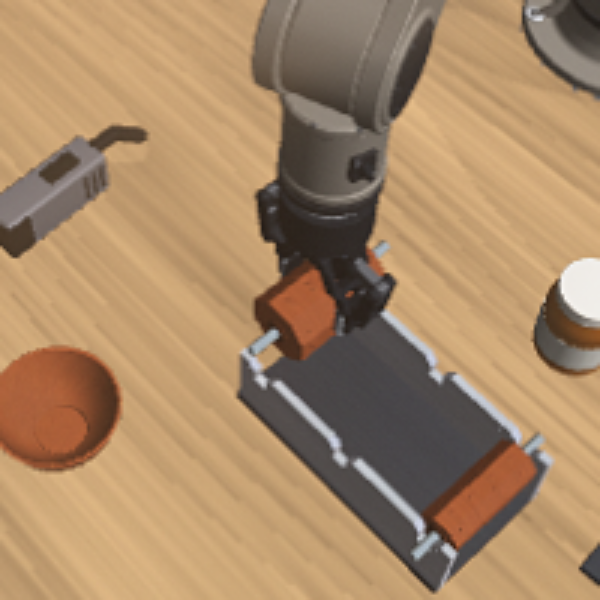

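The slim roller is fully seated. The thick one is above the first pair, with its end about 4 mm short in x.

Call:
{"api": "send_rows", "payload": {
  "deltas": "0.004 -0.0005 0.02 0; 0.004 -0.0005 0.04 0; 0.004 -0.0005 0.05 0; 0.004 -0.0005 0.06 0; 0.004 -0.0005 0.066 0"
}}

```text
t: 12.75
eef_pos: [0.5914, 0.085, 0.0684]
tool_rot: [-0.0, 1.0, -0.003, 0.0]
contact_force: [0.5, -0.0, -4.6]
gripper_width: 0.687
grasp_force: 69.9
```

Call:
{"api": "send_rows", "payload": {
  "deltas": "0 0 0.004 0; 0 0 0.007 0; 0 0 0.007 0; 0 0 0.007 0"
}}

```text
t: 13.15
eef_pos: [0.5914, 0.085, 0.0618]
tool_rot: [-0.0, 1.0, -0.003, 0.0]
contact_force: [-0.4, 0.2, -4.5]
gripper_width: 0.687
grasp_force: 70.0
```

Call:
{"api": "send_rows", "payload": {
  "deltas": "0 0 0 0; 0 0 0 0; 0 0 0 0; 0 0 0 0",
  "claw": 1
}}

```text
t: 13.55
eef_pos: [0.5915, 0.085, 0.0618]
tool_rot: [-0.0, 1.0, -0.003, 0.0]
contact_force: [0.6, 0.4, 0.4]
gripper_width: 0.996
grasp_force: 0.0
```

Call:
{"api": "send_rows", "payload": {
  "deltas": "0 0 -0.02 0; 0 0 -0.06 0; 0 0 -0.11 0; 0 0 -0.13 0; 0 0 -0.13 0"
}}

```text
t: 14.05
eef_pos: [0.5936, 0.0855, 0.1957]
tool_rot: [-0.001, 1.0, -0.004, 0.004]
contact_force: [-0.2, -0.3, 0.2]
gripper_width: 1.004
grasp_force: 0.0
```

```bash
cat >> h.py <<'E'
def seated(n='scene'):
    p=bot.read_camera(n);W=cloud(p)
    for y in (.085,.285):
        P=W[(W[...,2]>.03)&(W[...,2]<.12)&(abs(W[...,1]-y)<.0065)]
        print(n,y,[(len(s),s.min(0).round(4),s.max(0).round(4)) for s in (P[(P[:,0]>a)&(P[:,0]<b)] for a,b in((.49,.521),(.655,.69))) if len(s)])
    return p,W
E
python3 - <<'E'
from h import *
seated('top')
p,W=seated()
for n in('top','scene'):
    p=bot.read_camera(n);W=cloud(p)
    P=W[(W[...,0]>.57)&(W[...,0]<.76)&(W[...,1]>-.30)&(W[...,1]<-.16)&(W[...,2]>.048)]
    print(n,rect(P),len(P),P[:,2].max().round(3),rect(P[P[:,0]>.59]))
    for q in("duster","duster_mouth"):
        for d in bot.landmark_of(p,q)[:1]: print(q,round(d["confidence"],2),np.round(d["xyz"],4))
go(.652,-.227,.17,3.6)
E
```

```text
top 0.085 []
top 0.285 [(16, array([0.5077, 0.2829, 0.0658]), array([0.5209, 0.2893, 0.0743])), (13, array([0.655 , 0.2835, 0.0662]), array([0.6653, 0.2894, 0.0724]))]
scene 0.085 [(1, array([0.5162, 0.0914, 0.0689]), array([0.5162, 0.0914, 0.0689])), (18, array([0.6557, 0.0838, 0.0587]), array([0.6684, 0.0915, 0.0715]))]
scene 0.285 [(15, array([0.5076, 0.2832, 0.0655]), array([0.5204, 0.2911, 0.0727])), (23, array([0.6553, 0.2816, 0.0593]), array([0.6674, 0.2902, 0.073 ]))]
top (array([ 644.8, -227.2]), array([150.1,  44.3]), 3.9) 737 0.066 (array([ 654.6, -226.6]), array([130.4,  44.3]), 3.9)
duster 0.87 [ 0.6521 -0.2259  0.0014]
duster_mouth 0.57 [ 0.5251 -0.2358  0.0133]
scene (array([ 645.7, -227.5]), array([148.8,  44.9]), 3.9) 565 0.063 (array([ 654.6, -226.9]), array([131.1,  44.9]), 3.9)
duster 0.93 [ 0.6551 -0.2288  0.0021]
duster_mouth 0.93 [ 0.5219 -0.2427  0.0084]
pos [0.5905 0.0848 0.1902] yaw -0.39 -> shift [0.0636 0.3114 0.0202] spin -4.0 | F [-0.1 -0.7 -0.8] t 14.4
```

Call:
{"api": "send_rows", "payload": {
  "deltas": "0.066 0.311 0.02 -4; 0.066 0.311 0.02 -4; 0.066 0.311 0.02 -4; 0.066 0.311 0.02 -4; 0.066 0.311 0.02 -4"
}}

```text
t: 14.95
eef_pos: [0.6412, -0.1614, 0.175]
tool_rot: [-0.0, 1.0, 0.032, -0.0]
contact_force: [0.9, 1.2, -0.1]
gripper_width: 0.997
grasp_force: 0.0
```

```bash
python3 -c "
from h import *
go(.6545,-.2272,.11,3.9)"
```

```text
pos [ 0.6412 -0.1614  0.175 ] yaw 3.62 -> shift [0.0092 0.0665 0.065 ] spin -0.3 | F [ 0.9  1.2 -0.1] t 14.9
```

Call:
{"api": "send_rows", "payload": {
  "deltas": "0.009 0.0665 0.05 -0.3; 0.009 0.0665 0.05 -0.3; 0.009 0.0665 0.065 -0.3; 0.009 0.0665 0.065 -0.3; 0.009 0.0665 0.065 -0.3"
}}

```text
t: 15.45
eef_pos: [0.6546, -0.2231, 0.1105]
tool_rot: [-0.001, 0.999, 0.035, -0.0]
contact_force: [0.9, -0.0, -0.4]
gripper_width: 0.998
grasp_force: 0.0
```

```bash
python3 -c "
from h import *
go(.6545,-.2272,.023,3.9)"
```

```text
pos [ 0.6546 -0.2231  0.1105] yaw 4.03 -> shift [-0.0004  0.0042  0.0875] spin 0.1 | F [ 0.9 -0.  -0.4] t 15.4
```

Call:
{"api": "send_rows", "payload": {
  "deltas": "0 0.002 0.04 0; 0 0.002 0.07 0; 0 0.002 0.087 0; 0 0.002 0.087 0; 0 0.002 0.087 0"
}}

```text
t: 15.95
eef_pos: [0.6557, -0.2266, 0.0251]
tool_rot: [0.0, 0.999, 0.035, 0.001]
contact_force: [-0.6, -0.6, 0.6]
gripper_width: 0.998
grasp_force: 0.0
```

Call:
{"api": "send_rows", "payload": {
  "deltas": "0 0 0 0; 0 0 0 0; 0 0 0 0; 0 0 0 0; 0 0 0 0",
  "claw": 0,
  "force": 80
}}

```text
t: 16.45
eef_pos: [0.6555, -0.228, 0.0252]
tool_rot: [0.001, 0.999, 0.034, 0.001]
contact_force: [-0.9, -0.8, 6.9]
gripper_width: 0.481
grasp_force: 82.4
```

Call:
{"api": "send_rows", "payload": {
  "deltas": "0 0 -0.04 0; 0 0 -0.09 0; 0 0 -0.14 0; 0 0 -0.18 0; 0 0 -0.2 0"
}}

```text
t: 16.95
eef_pos: [0.6557, -0.2276, 0.228]
tool_rot: [0.001, 0.999, 0.034, 0.002]
contact_force: [1.1, 0.1, -3.4]
gripper_width: 0.487
grasp_force: 82.7
```

```bash
python3 - <<'E'
from h import *
for n in('scene','top'):
    p=bot.read_camera(n); save(p,n+'5.png')
    for q in("duster","duster_mouth"):
        for d in bot.landmark_of(p,q)[:2]: print(q,round(d["confidence"],2),np.round(d["xyz"],4))
    go(.789,.085,.149,0)
    if n=='scene': cv2.imwrite('pics/c4.png',cv2.resize(p['img'][70:270,130:330,::-1],None,fx=3,fy=3))
E
```

```text
duster 0.73 [ 0.6551 -0.2281  0.2016]
duster_mouth 0.73 [ 0.5235 -0.2377  0.2114]
pos [ 0.6547 -0.2273  0.2243] yaw 3.9 -> shift [ 0.1552 -0.3025  0.0753] spin 3.9 | F [-1.   0.2 -5.3] t 17.1
duster 0.79 [ 0.6517 -0.2259  0.1987]
pos [ 0.6529 -0.2268  0.2207] yaw 3.92 -> shift [ 0.1574 -0.3017  0.0714] spin 3.9 | F [-0.2  0.5 -3.9] t 17.2
```

View pics/c4.png

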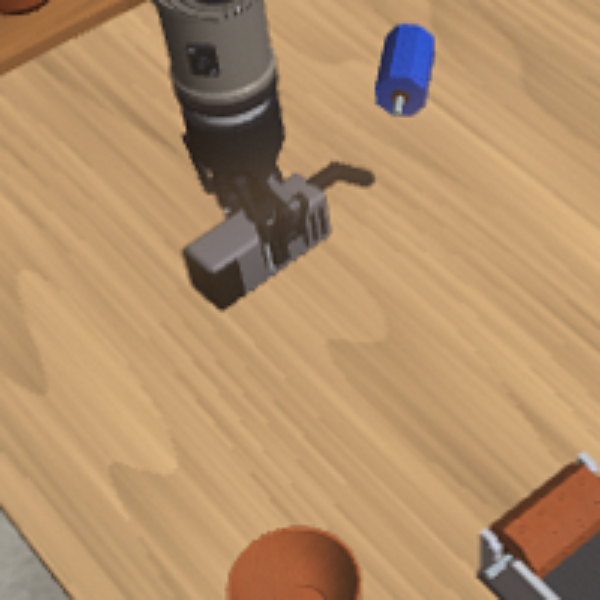

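The crop shows the duster gripped level at mid-body, nozzle toward the robot.

Call:
{"api": "send_rows", "payload": {
  "deltas": "0.159 -0.3025 0.02 3.9; 0.159 -0.3025 0.02 3.9; 0.159 -0.3025 0.02 3.9; 0.159 -0.3025 0.02 3.9; 0.159 -0.3025 0.02 3.9"
}}

```text
t: 17.75
eef_pos: [0.7548, 0.0028, 0.2061]
tool_rot: [0.0, 1.0, 0.0, -0.002]
contact_force: [0.2, 0.7, -3.9]
gripper_width: 0.486
grasp_force: 82.7
```

Call:
{"api": "send_rows", "payload": {
  "deltas": "0.05 -0.095 0 0; 0.05 -0.095 0 0; 0.05 -0.095 0 0; 0.05 -0.095 0 0"
}}

```text
t: 18.15
eef_pos: [0.8042, 0.1004, 0.2052]
tool_rot: [-0.001, 1.0, 0.003, -0.002]
contact_force: [0.2, -1.6, -4.6]
gripper_width: 0.484
grasp_force: 82.9
```

```bash
python3 -c "
from h import *
go(.7905,.085,.1512,0)"
```

```text
pos [0.8042 0.1004 0.2052] yaw 0.31 -> shift [-0.0135  0.0154  0.054 ] spin 0.3 | F [ 0.2 -1.6 -4.6] t 18.1
```

Call:
{"api": "send_rows", "payload": {
  "deltas": "-0.013 0.015 0.03 0.3; -0.013 0.015 0.052 0.3; -0.013 0.015 0.052 0.3; -0.013 0.015 0.052 0.3; -0.013 0.015 0.052 0.3"
}}

```text
t: 18.65
eef_pos: [0.7933, 0.081, 0.1587]
tool_rot: [-0.0, 1.0, -0.003, 0.001]
contact_force: [-0.1, 0.1, -3.8]
gripper_width: 0.486
grasp_force: 82.7
```

```bash
python3 - <<'E'
from h import *
for n in('scene','top'):
    p=bot.read_camera(n); save(p,n+'6.png'); W=cloud(p)
    for q in("duster","duster_mouth"):
        for d in bot.landmark_of(p,q)[:1]: print(q,round(d["confidence"],2),np.round(d["xyz"],4))
    go(.7905,.085,.1512,0)
    red(W,p['img'],(.52,.65,.03,.14),.06)
    P=W[(W[...,2]>.155)&(W[...,2]<.2)&(W[...,0]>.7)&(W[...,0]<.9)&(W[...,1]>.03)&(W[...,1]<.14)]; print(len(P), rect(P))
    if n=='scene': cv2.imwrite('pics/c5.png',cv2.resize(p['img'][170:370,190:390,::-1],None,fx=3,fy=3))
E
```

```text
duster 0.65 [0.793  0.0805 0.1327]
pos [0.7932 0.0814 0.1587] yaw -0.28 -> shift [-0.0027 -0.0036  0.0075] spin -0.3 | F [ 0.4 -0.2 -3.8] t 18.8
n 852 rect (array([581.9,  87. ]), array([121.1,  62.9]), 0.8) axis -1.2 ztop [0.09  0.096]
967 (array([780.7,  90.1]), array([ 63.3, 159.7]), 82.6)
duster_mouth 0.5 [ 0.692   0.4179 -0.0021]
pos [0.7926 0.0813 0.1578] yaw -0.28 -> shift [-0.0022 -0.0037  0.0066] spin -0.3 | F [ 0.8 -1.3 -4.2] t 18.9
n 66 rect (array([565.2, 105. ]), array([112.6,  44.8]), 30.9) axis 16.7 ztop [0.083 0.089]
0 (array([0., 0.]), array([0., 0.]), 0.0)
```

View pics/c5.png

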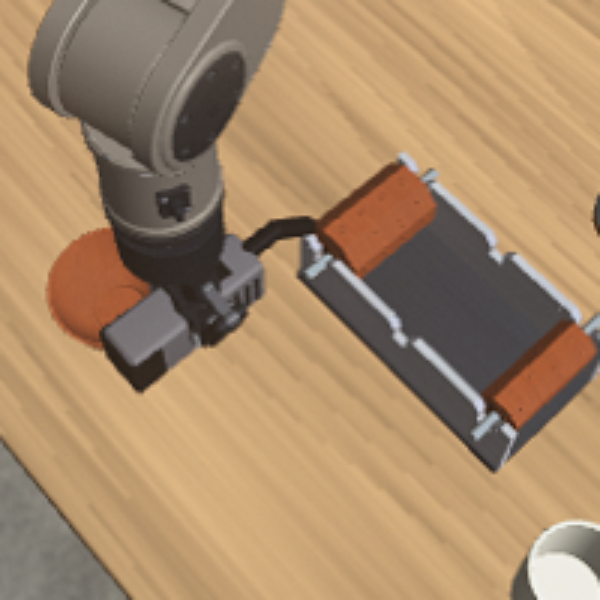

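The thick roller is seated and the nozzle points at it. A fine correction comes next, then the hold.

Call:
{"api": "send_rows", "payload": {
  "deltas": "-0.002 -0.0037 0.007 -0.3; -0.002 -0.0037 0.007 -0.3; -0.002 -0.0037 0.007 -0.3; -0.002 -0.0037 0.007 -0.3; -0.002 -0.0037 0.007 -0.3"
}}

```text
t: 19.45
eef_pos: [0.7905, 0.0846, 0.1502]
tool_rot: [0.0, 1.0, -0.0, 0.0]
contact_force: [-0.1, -0.1, -4.3]
gripper_width: 0.482
grasp_force: 82.7
```

```bash
python3 -c "
from h import *
go(.7905,.085,.1512,0)
p=bot.read_camera('scene')
for q in('duster','duster_mouth'):
    for d in bot.landmark_of(p,q)[:1]: print(q,round(d['confidence'],2),np.round(d['xyz'],4))
go(.7905,.085,.1512,0)"
```

```text
pos [0.7905 0.0846 0.1502] yaw -0.0 -> shift [-0.     -0.0004 -0.001 ] spin -0.0 | F [-0.1 -0.1 -4.3] t 19.4
duster 0.9 [0.7905 0.0855 0.1249]
duster_mouth 0.55 [0.6585 0.081  0.137 ]
pos [0.7905 0.0846 0.1502] yaw -0.0 -> shift [ 0.     -0.0004 -0.001 ] spin -0.0 | F [-0.6 -1.4 -3.2] t 19.6
```

Call:
{"api": "send_rows", "payload": {
  "deltas": "0 0 -0.001 0; 0 0 -0.001 0; 0 0 -0.001 0; 0 0 -0.001 0; 0 0 -0.001 0"
}}

```text
t: 20.1
eef_pos: [0.7903, 0.0848, 0.1511]
tool_rot: [-0.0, 1.0, 0.0, -0.0]
contact_force: [0.6, -0.9, -4.1]
gripper_width: 0.484
grasp_force: 82.7
```

Call:
{"api": "send_rows", "payload": {
  "deltas": "0 0 0 0; 0 0 0 0; 0 0 0 0; 0 0 0 0; 0 0 0 0"
}}

```text
t: 20.6
eef_pos: [0.7903, 0.0848, 0.1511]
tool_rot: [-0.0, 1.0, 0.0, -0.0]
contact_force: [-0.0, 0.5, -4.0]
gripper_width: 0.483
grasp_force: 82.7
```

Call:
{"api": "send_rows", "payload": {
  "deltas": "0 0 0 0; 0 0 0 0; 0 0 0 0; 0 0 0 0; 0 0 0 0"
}}

```text
t: 21.1
eef_pos: [0.7904, 0.0848, 0.1511]
tool_rot: [0.0, 1.0, 0.0, 0.0]
contact_force: [0.6, -0.7, -4.2]
gripper_width: 0.484
grasp_force: 82.7
```

Call:
{"api": "send_rows", "payload": {
  "deltas": "0 0 0 0; 0 0 0 0; 0 0 0 0; 0 0 0 0; 0 0 0 0"
}}

```text
t: 21.6
eef_pos: [0.7904, 0.0848, 0.1511]
tool_rot: [0.0, 1.0, 0.0, 0.0]
contact_force: [-0.1, -0.2, -3.5]
gripper_width: 0.484
grasp_force: 82.7
```

Call:
{"api": "send_rows", "payload": {
  "deltas": "0 -0.2 -0.02 0; 0 -0.2 -0.02 0; 0 -0.2 -0.02 0; 0 -0.2 -0.02 0; 0 -0.2 0 0"
}}

```text
t: 22.1
eef_pos: [0.7888, 0.2999, 0.1557]
tool_rot: [-0.006, 1.0, 0.006, 0.002]
contact_force: [-0.8, 3.5, -4.2]
gripper_width: 0.485
grasp_force: 83.3
```

```bash
python3 -c "
from h import *
p,W=seated()
go(.7885,.2855,.1512,0)"
```

```text
scene 0.085 [(18, array([0.6552, 0.0835, 0.0601]), array([0.6675, 0.091 , 0.0714]))]
scene 0.285 [(15, array([0.507 , 0.2832, 0.0659]), array([0.5193, 0.291 , 0.07  ]))]
pos [0.7874 0.2934 0.1485] yaw 0.51 -> shift [ 0.0011  0.0079 -0.0027] spin 0.5 | F [-2.3 -1.6 -8.9] t 22.1
```

Call:
{"api": "send_rows", "payload": {
  "deltas": "0 0 0 0; 0 0 0 0; 0 0 0 0; 0 0 0 0; 0 0 0 0"
}}

```text
t: 22.65
eef_pos: [0.7908, 0.284, 0.1519]
tool_rot: [-0.0, 1.0, -0.0, 0.0]
contact_force: [-0.4, 0.2, -4.6]
gripper_width: 0.482
grasp_force: 83.0
```

```bash
python3 -c "
from h import *
go(.789,.2855,.1512,0)
p=bot.read_camera('scene')
for q in('duster','duster_mouth','roller_slim'):
    for d in bot.landmark_of(p,q)[:1]: print(q,round(d['confidence'],2),np.round(d['xyz'],4))"
```

```text
pos [0.7908 0.284  0.1519] yaw -0.06 -> shift [-0.0018 -0.0015  0.0007] spin -0.1 | F [-0.4  0.2 -4.6] t 22.6
duster 0.81 [0.7878 0.2876 0.1263]
roller_slim 0.61 [0.585  0.2862 0.0594]
```

Call:
{"api": "send_rows", "payload": {
  "deltas": "-0.0015 -0.001 0.0005 0; -0.0015 -0.001 0.0005 0; -0.0015 -0.001 0.0005 0; -0.0015 -0.001 0.0005 0; -0.0015 -0.001 0.0005 0"
}}

```text
t: 23.35
eef_pos: [0.7889, 0.2857, 0.1506]
tool_rot: [0.0, 1.0, 0.0, 0.0]
contact_force: [0.3, -0.5, -3.9]
gripper_width: 0.483
grasp_force: 83.0
```

Call:
{"api": "send_rows", "payload": {
  "deltas": "0 0 0 0; 0 0 0 0; 0 0 0 0; 0 0 0 0; 0 0 0 0"
}}

```text
t: 23.85
eef_pos: [0.7888, 0.2858, 0.1506]
tool_rot: [-0.0, 1.0, 0.0, -0.0]
contact_force: [-0.2, 0.2, -3.8]
gripper_width: 0.477
grasp_force: 83.0
```

Call:
{"api": "send_rows", "payload": {
  "deltas": "0 0 0 0; 0 0 0 0; 0 0 0 0; 0 0 0 0; 0 0 0 0"
}}

```text
t: 24.35
eef_pos: [0.7888, 0.2857, 0.1506]
tool_rot: [0.0, 1.0, 0.0, 0.0]
contact_force: [1.0, 0.3, -5.1]
gripper_width: 0.482
grasp_force: 83.0
```

Call:
{"api": "send_rows", "payload": {
  "deltas": "0 0 0 0; 0 0 0 0; 0 0 0 0; 0 0 0 0; 0 0 0 0"
}}

```text
t: 24.85
eef_pos: [0.7889, 0.2857, 0.1506]
tool_rot: [0.0, 1.0, 0.0, 0.0]
contact_force: [0.0, 0.7, -4.3]
gripper_width: 0.481
grasp_force: 83.0
```

Call:
{"api": "send_rows", "payload": {
  "deltas": "0 0 -0.04 0; 0 0 -0.08 0; 0 0 -0.1 0; 0 0 -0.1 0; 0 0 -0.1 0"
}}

```text
t: 25.35
eef_pos: [0.7885, 0.2857, 0.2498]
tool_rot: [0.0, 1.0, 0.0, -0.0]
contact_force: [-0.1, 0.3, -5.2]
gripper_width: 0.481
grasp_force: 83.0
```

```bash
python3 - <<'E'
from h import *
for n in('top','scene'):
    p=bot.read_camera(n);W=cloud(p)
    P=W[(W[...,0]>.4)&(W[...,0]<.58)&(W[...,1]>.37)&(W[...,1]<.48)&(W[...,2]>.08)&(W[...,2]<.1)]
    print(n,rect(P),np.median(P[:,2]).round(4),len(P))
go(.4905,.422,.25,3.8)
E
```

```text
top (array([489.3, 422.7]), array([109.9,  55.2]), 3.6) 0.0903 886
scene (array([489.4, 422.4]), array([111.2,  53.7]), 3.9) 0.0898 923
pos [0.7877 0.2853 0.2474] yaw 0.02 -> shift [-0.2971 -0.1368 -0.0016] spin -3.8 | F [-0.5 -0.  -5.2] t 25.4
```

Call:
{"api": "send_rows", "payload": {
  "deltas": "-0.297 -0.137 0 -3.8; -0.297 -0.137 0 -3.8; -0.297 -0.137 0 -3.8; -0.297 -0.137 0 -3.8; -0.297 -0.137 0 -3.8"
}}

```text
t: 25.95
eef_pos: [0.559, 0.3904, 0.2485]
tool_rot: [0.001, 0.999, 0.033, -0.001]
contact_force: [0.1, 0.9, -3.4]
gripper_width: 0.484
grasp_force: 83.0
```

```bash
python3 -c "
from h import *
go(.4903,.4226,.17,3.75)"
```

```text
pos [0.559  0.3904 0.2485] yaw 3.81 -> shift [-0.0662 -0.0369  0.0786] spin 0.1 | F [ 0.1  0.9 -3.4] t 25.9
```

Call:
{"api": "send_rows", "payload": {
  "deltas": "-0.066 -0.037 0.03 0; -0.066 -0.037 0.06 0; -0.066 -0.037 0.078 0; -0.066 -0.037 0.078 0; -0.066 -0.037 0.078 0"
}}

```text
t: 26.45
eef_pos: [0.4941, 0.422, 0.1719]
tool_rot: [0.001, 0.999, 0.033, -0.0]
contact_force: [1.3, -1.2, -3.1]
gripper_width: 0.485
grasp_force: 82.8
```

Call:
{"api": "send_rows", "payload": {
  "deltas": "0 0 0.01 0; 0 0 0.02 0; 0 0 0.03 0; 0 0 0.03 0; 0 0 0.03 0"
}}

```text
t: 26.95
eef_pos: [0.4934, 0.4228, 0.1422]
tool_rot: [0.0, 0.999, 0.033, -0.0]
contact_force: [-0.5, -0.2, -4.5]
gripper_width: 0.481
grasp_force: 82.8
```

```bash
python3 - <<'E'
from h import *
for n in('scene','top'):
    p=bot.read_camera(n)
    for q in("duster","duster_mouth"):
        for d in bot.landmark_of(p,q)[:1]: print(q,round(d["confidence"],2),np.round(d["xyz"],4))
    go(.4903,.4226,.115,3.75)
E
```

```text
duster 0.72 [0.493  0.4233 0.1167]
duster_mouth 0.61 [ 0.5874  0.1831 -0.    ]
pos [0.4938 0.4233 0.1431] yaw 3.81 -> shift [-0.0035  0.0005  0.0281] spin 0.1 | F [-0.  -0.3 -3.8] t 27.1
duster 0.84 [0.491  0.4256 0.1169]
duster_mouth 0.49 [0.371  0.2308 0.0018]
pos [0.4937 0.4232 0.143 ] yaw 3.81 -> shift [-0.0034  0.0004  0.028 ] spin 0.1 | F [-0.6 -0.2 -3.3] t 27.2
```

Call:
{"api": "send_rows", "payload": {
  "deltas": "-0.0035 0.0005 0.01 0; -0.0035 0.0005 0.018 0; -0.0035 0.0005 0.022 0; -0.0035 0.0005 0.025 0; -0.0035 0.0005 0.0265 0"
}}

```text
t: 27.75
eef_pos: [0.49, 0.4221, 0.1155]
tool_rot: [0.0, 0.999, 0.033, -0.0]
contact_force: [-0.1, 0.4, -4.1]
gripper_width: 0.487
grasp_force: 82.8
```

Call:
{"api": "send_rows", "payload": {
  "deltas": "0 0 0.001 0; 0 0 0.001 0; 0 0 0.001 0"
}}

```text
t: 28.05
eef_pos: [0.4903, 0.4224, 0.1153]
tool_rot: [-0.0, 0.999, 0.033, 0.0]
contact_force: [0.3, 0.7, -3.2]
gripper_width: 0.483
grasp_force: 83.2
```

Call:
{"api": "send_rows", "payload": {
  "deltas": "0 0 0.001 0; 0 0 0.001 0; 0 0 0.0015 0; 0 0 0.0015 0"
}}

```text
t: 28.45
eef_pos: [0.4902, 0.4225, 0.1152]
tool_rot: [-0.0, 0.999, 0.033, 0.0]
contact_force: [-3.6, -3.3, 8.9]
gripper_width: 0.482
grasp_force: 84.6
```

Contact. Releasing.

Call:
{"api": "send_rows", "payload": {
  "deltas": "0 0 -0.001 0; 0 0 -0.001 0; 0 0 -0.001 0; 0 0 -0.001 0; 0 0 -0.001 0",
  "claw": 0.95
}}

```text
t: 28.95
eef_pos: [0.4901, 0.4223, 0.1145]
tool_rot: [0.0, 0.999, 0.033, -0.0]
contact_force: [0.3, 0.1, -0.0]
gripper_width: 0.953
grasp_force: 0.0
```

Call:
{"api": "send_rows", "payload": {
  "deltas": "0 0 -0.01 0; 0 0 -0.03 0; 0 0 -0.07 0; 0 0 -0.11 0; 0 0 -0.15 0"
}}

```text
t: 29.45
eef_pos: [0.4899, 0.4222, 0.2669]
tool_rot: [-0.0, 0.999, 0.033, 0.0]
contact_force: [0.4, 0.8, -0.6]
gripper_width: 0.949
grasp_force: 0.0
```

Call:
{"api": "send_rows", "payload": {
  "deltas": "0.05 0.02 -0.02 0; 0.1 0.03 -0.02 0; 0.1 0.03 -0.02 0; 0.1 0.03 -0.02 0"
}}

```text
t: 29.85
eef_pos: [0.5938, 0.3974, 0.2847]
tool_rot: [0.0, 1.0, 0.031, 0.0]
contact_force: [0.5, -0.1, -0.1]
gripper_width: 0.948
grasp_force: 0.0
```

```bash
python3 - <<'E'
from h import *
seated('top'); p,W=seated(); save(p,'s9.png')
for n in('scene','top'):
    p=bot.read_camera(n); W=cloud(p)
    for d in bot.landmark_of(p,"duster")[:1]: print(round(d["confidence"],2),np.round(d["xyz"],4))
    P=W[(W[...,2]>.136)&(W[...,2]<.16)&(W[...,0]>.425)&(W[...,0]<.58)&(abs(W[...,1]-.42)<.05)]; print(len(P),rect(P),P[:,2].max().round(3)) if len(P) else 0
go(.6,.42,.3,0)
p=bot.read_camera('scene'); cv2.imwrite('pics/c6.png',cv2.resize(p['img'][180:400,250:490,::-1],None,fx=2.5,fy=2.5))
E
```

```text
top 0.085 [(12, array([0.5103, 0.0853, 0.0644]), array([0.5192, 0.0914, 0.075 ])), (14, array([0.6558, 0.0837, 0.0615]), array([0.6663, 0.0896, 0.0723]))]
top 0.285 [(16, array([0.5074, 0.2828, 0.0657]), array([0.5187, 0.2909, 0.0746])), (12, array([0.6564, 0.2833, 0.0657]), array([0.6661, 0.2903, 0.0762]))]
scene 0.085 [(12, array([0.508 , 0.0838, 0.0665]), array([0.5203, 0.091 , 0.0728])), (17, array([0.6559, 0.0838, 0.058 ]), array([0.6676, 0.0907, 0.0713]))]
scene 0.285 [(16, array([0.5076, 0.2831, 0.064 ]), array([0.5203, 0.2911, 0.0721])), (23, array([0.6553, 0.282 , 0.0594]), array([0.6677, 0.2905, 0.0707]))]
0.65 [0.4889 0.4227 0.0897]
515 (array([516.8, 425.4]), array([77.4, 43.9]), 1.5) 0.151
0.79 [0.4877 0.4239 0.088 ]
118 (array([540.6, 410.5]), array([51.1, 24.7]), 38.3) 0.152
pos [0.5903 0.4    0.2848] yaw 3.94 -> shift [ 0.011  -0.0193 -0.0152] spin 3.9 | F [ 0.4 -0.2 -0.7] t 30.1
```

View pics/c6.png

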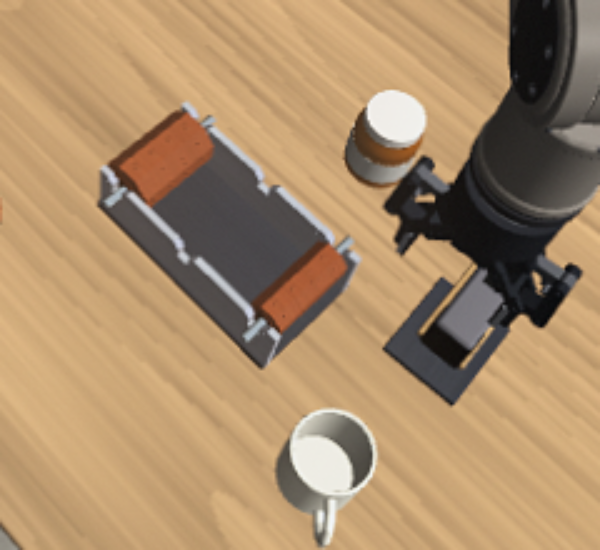

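Both rollers are seated and the duster is centred on its rest, with the gripper clear of everything.

```bash
python3 -c "
from station import bot
print(bot.hand_in())"
```

```text
the job is handed in; nothing more can be done
None
```

The job is handed in: the thick and slim rollers (no middle one was on the bench) sit fully in their slots and were each blown clean for over a second, thick first, and the duster stands upright and centred on its rest.

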